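# Hold the dust canister's bayonet adapter at its half-open mark

## Robot

A 6-joint arm with a two-finger parallel gripper is mounted at the origin on the work surface. World frame = base frame: x ahead of the robot, y to its left, z up, the work surface at z = 0. Lengths are in m, angles in rad, forces in N, time in s.
With the tool pointing down it reaches from about 0.225 to 0.875 m from the base axis. Payload 3.4 kg.
Tool frame: the origin (TCP) lies between the finger pads; the fingertips stand 11 mm ahead of it and the grasp point (between the pads) lies 8 mm behind it; z points along the fingers, y is the line along which they close (so a half turn about z gives the same grasp; the last joint's range is limited). The gripper opens to 85 mm and grips with 20 to 120 N. Pads are 22 mm wide; open, the fingers measure 114 mm over their backs; the gripper's body (76 mm by 85 mm) begins 54 mm behind the grasp point. The pads swing forward as they close: fully open they stand 13 mm farther back than shut.
Start: joints at [1.105, 0.276, 1.505, -0, 1.361, -0.121], TCP at [0.194, 0.541, 0.242] pointing down, gripper open.
Joint ranges: [-2.89, 2.89], [-0.75, 2.08], [0.22, 2.7], [-1.18, 4.32], [0.11, 2.71], [-2.7, 2.7]. Speed limits (rad/s): [2.57, 2.57, 3.14, 3.14, 3.14, 3.14].

## Interface

Orientations are given as a unit quaternion [w, x, y, z].
In Python, from rig import manip, imaging gives the robot as it stands. The module is installed in compiled form; this text tells all that it offers.
- The arm moves only by the tool jog_arm, never from a script. Its argument "deltas" is one flat list of numbers, 7 for each row, row after row: the turn, a rotation vector about the world's x, y, z in degrees, then the shift along the world's x, y, z in mm, then the opening, from 0 (shut) to 1 (fully open). In form: [ax, ay, az, tx, ty, tz, gripper, ax, ay, az, tx, ty, tz, gripper, ...]. A call has 1 to 20 rows; each row is the pose to reach, as a shift and turn from the pose commanded when the call began; what a row does not reach only later rows make up. A row lasts 1/10 s, in which the tool goes at most 50 mm and 8.59 degrees, less where a joint would pass 70% of its speed; a pose out of reach is approached as far as the arm can. A call with a gripper value outside its range is refused whole. The fingers move at their own pace and stop on an object; "grip_force" is the grip in N (left out, the last holds). Time passes only in rows, so rows that repeat a pose let the fingers close. It gives the time, the measured TCP pose, the force, the opening and the grip force at its end, in the units of the state.
- manip.get_state(): the state, without advancing time (a new reading comes with each control period).
- imaging.get_image(name): name is "scene" or "top"; returns the picture (400x640x3 uint8, blue, green, red); there is no depth.
- imaging.calibration(name): a dict with "mtx" (3x3 intrinsics, pixels), "cam_to_world" (4x4, takes a point from camera to world coordinates). Camera axes: x right, y down, z forward; pixel columns grow to the right and rows downward; lengths in m; the calibration is good to about 2 mm. A picture is of the moment at which its call begins. calibration takes no time and is no camera call.
- manip.sign_off(): hands the job in; it is judged then, once.
The state is a dict: "clock": time; "qpos": joint angles; "qd": joint speeds; "effort": joint torques, N m; "position": TCP position; "ee_rot": TCP orientation; "contact_force": force on the tool from outside, world axes, zero at the start; "moment": the same for the moment, N m; "width": finger opening in m; "gripper_force": force on a finger pad.
Only numpy, scipy, OpenCV 4.12 (cv2) and the standard library are available. Lean on these libraries where they do the work, as an engineer would, in place of code of your own. Each camera call takes 0.05 s, during which the arm holds its last target. There are 200 camera calls.

## Task

Take the blue dust port adapter off the turntable, set it fully down into the mouth of the dust canister with its two lugs through the two slots (green marks), then twist it clockwise, seen from above, half-way towards the lock, so that its white-ended handle points at the white marks and the shutter inside stands half open for inspection. Stop well short of the red marks where it would lock, and finish still gripping the adapter and holding it there against the return spring: do not let go. Leave the sander, the jar and the bench dogs where they are.

Things in the scene. Friction and masses are not known exactly. Their poses are not given: they have to be found in the camera images.
- adapter_grip (a point): centre of the grip bar on the blue plastic dust port adapter (loose, 0.1 to 0.2 kg, starts upright on the turntable). Bar: 68 mm along this point's x, 16 wide along y, 34 tall, white ends; z up. Below it a round flange, radius 48, its top 17 mm and underside 24 mm below this point. Half a turn leaves the adapter looking and fitting the same
- adapter_foot (a point): centre of the underside of the same adapter's spigot, 50 mm below the bar's centre, same axes. The spigot is round, radius 30 mm, 26 mm tall up to the flange. Two lugs stand out from its bottom along +x and -x (in line with the bar): 10 mm wide, 12.5 tall, reaching 41.5 mm from the axis
- canister: black and dark grey dust canister, fixed to the bench, radius 62 mm, 90 mm tall; origin on its axis at bench level, z up, x towards one lug slot. On its rim: green marks at the slots (+x and -x); white marks 45 degrees clockwise (seen from above) of them, half-way; red marks 90 degrees clockwise of them, lock
- mouth (a point): centre of the canister's round mouth (radius 33 mm) at rim height, 90 mm up; slots for the lugs, about 17 mm wide, at its +x and -x sides. The adapter is fully in when its flange rests on the rim, the bar's centre 24 mm above this point; the lugs then have about 2.5 mm play up and down, 3 mm sideways, and turn only clockwise
- shutter (a joint): angle in rad of the spring-returned shutter in the canister, pushed round by the lugs after about 0.04 rad of free play: 0 closed (bar at green marks), about 0.74 with the bar at the white marks, 1.5 end stop. From 1.2 on it counts as clicked into the lock. Spring: 0.04 N m at 0, 0.12 at the white marks; it turns the adapter back if let go
- turntable: small fixed wooden turntable, radius 80 mm, top 30 mm above the bench; origin at bench level on its axis
- sander_mid (a point): yellow cordless sander standing on its round pad, about 125 mm across, 145 mm tall, its black battery reaching 110 mm from the axis along its x; this point is on the pad's axis 70 mm up. Bystander, leave it alone
- jar_mid (a point): glass jar with steel twist cap, radius 38 mm, 110 mm tall; this point is its centre. Bystander, leave it alone
- dog0_mid (a point): one of three aluminium bench dogs, standing on its 27 mm head, 58 mm tall, 19 mm shank; this point is its centre, half-way up. Bystander, leave it alone
- dog1_mid (a point): one of three aluminium bench dogs, standing on its 27 mm head, 58 mm tall, 19 mm shank; this point is its centre, half-way up. Bystander, leave it alone
- dog2_mid (a point): one of three aluminium bench dogs, standing on its 27 mm head, 58 mm tall, 19 mm shank; this point is its centre, half-way up. Bystander, leave it alone
Mind the look-alikes: they are no part of the job. Leave any brown or pink look-alike of the part that bears adapter_grip alone.

How it is judged:
On the way:
1. the adapter is fully down in the canister's mouth, its lugs in the slots, not yet twisted (horizontal distance between adapter_grip and canister below 0.006 m and z of adapter_grip in the frame of canister between 0.11 and 0.1175 m and angle between adapter_grip's own z axis and vertical below 0.07 rad and angle between the x axis of adapter_grip and the x axis of canister, either way round below 0.3 rad and value of joint shutter below 0.25 rad), for 0.05 s.
At the end, for the whole second after the job is handed in: adapter fully down in the canister (3.5 mm), centred (6 mm), upright (4 degrees), its bar at the white marks within 10 degrees, the shutter turned with it (0.45 to 1.0 rad) and still, the fingers still gripping the adapter; sander, jar and dogs within 30 mm of their start (horizontal distance between adapter_grip and canister below 0.006 m and z of adapter_grip in the frame of canister between 0.11 and 0.1175 m and angle between adapter_grip's own z axis and vertical below 0.07 rad and angle between the x axis of adapter_grip and the x axis of canister, either way round between 0.61 and 0.96 rad and value of joint shutter between 0.45 and 1 rad and velocity of joint shutter between -0.1 and 0.1 rad/s and contact force between the fingers and adapter above 1 N and distance of each of sander_mid, jar_mid, dog0_mid, dog1_mid, dog2_mid from where it was at the start of the episode below 0.03 m); the arm keeps its last pose, push and grip.
It fails at once if the adapter is twisted on into the lock (shutter past 1.2 rad) (value of joint shutter above 1.2 rad).
It fails at once if the sander, the jar or a bench dog is pushed over 30 mm or knocked over (distance of any of sander_mid, jar_mid, dog0_mid, dog1_mid, dog2_mid from where it was at the start of the episode above 0.03 m or angle between any of sander_mid, jar_mid, dog0_mid, dog1_mid, dog2_mid's own z axis and vertical above 0.5 rad).
It also fails if it takes over 43 s, if anything falls off the work surface, if the arm or the gripper's body presses on something with over 40 N, if the wrist force passes 120 N, or if a joint passes its speed limit or range.

## Working session

There is one attempt and no reset: what is moved stays moved. The work goes in short steps, Python scripts to look and compute and a tool call to move; the robot and the scene stay as the last step left them, time stands still between calls to the robot, and variables do not carry over. Pictures are saved under pics/ and viewed, at most 10 in all, crops included, and the job is handed in when it is done.

Besides the shell and the picture viewer there is one more tool, called after ">>>" as name(argument=value, ...) on one line, values as JSON. jog_arm: Moves the arm, as the interface text tells. Its arguments: {"type":"object","properties":{"deltas":{"type":"array"},"grip_force":{"type":"number"}},"required":["deltas"]}

```bash
mkdir -p pics; python3 - <<'E'
from rig import manip, imaging
import cv2
for n in("top","scene"):
    cv2.imwrite(f"pics/{n}0.png",imaging.get_image(n)); c=imaging.calibration(n); print(c["mtx"],c["cam_to_world"])
print(manip.get_state())
E
```

```text
[[390.13386934   0.         322.20925743]
 [  0.         390.13386934 200.69081341]
 [  0.           0.           1.        ]] [[ 0.00231682 -0.98536516  0.17044101  0.41477436]
 [-0.99998607 -0.00309127 -0.00427857  0.01322842]
 [ 0.00474283 -0.17042873 -0.98535859  1.02729044]
 [ 0.          0.          0.          1.        ]]
[[444.53123836   0.         318.84647325]
 [  0.         444.53123836 199.91574851]
 [  0.           0.           1.        ]] [[-0.70908065  0.43341748 -0.55619593  1.31470372]
 [ 0.70505057  0.4241571  -0.56832601  0.74037114]
 [-0.01040798 -0.79513524 -0.60634283  0.87924288]
 [ 0.          0.          0.          1.        ]]
{'clock': 0.1, 'qpos': array([ 1.10500645e+00,  2.76547276e-01,  1.50597719e+00, -2.99098492e-05,
        1.36069934e+00, -1.21001061e-01]), 'qd': array([-5.48513783e-04,  4.72045143e-04, -3.74542083e-03, -4.45498740e-04,
       -1.51970539e-03,  5.67604491e-05]), 'effort': array([ 1.09785142e-03, -4.17698085e+01, -2.46404940e+01, -1.28574343e-04,
        5.76993494e-03,  3.56074764e-06]), 'position': array([0.19416651, 0.5407605 , 0.24152904]), 'ee_rot': array([-2.21868942e-04,  1.71538614e-01,  9.85177060e-01, -7.84951909e-04]), 'contact_force': array([-0.49072546, -0.61256675,  0.14349513]), 'moment': array([ 1.21078943e-02,  4.44583353e-03, -3.68681838e-05]), 'gripper_force': 0.0, 'width': 0.0851346963254142}
```

View pics/top0.png

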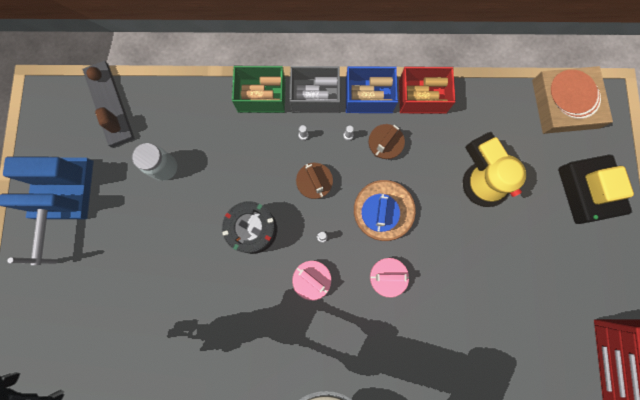

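View pics/scene0.png

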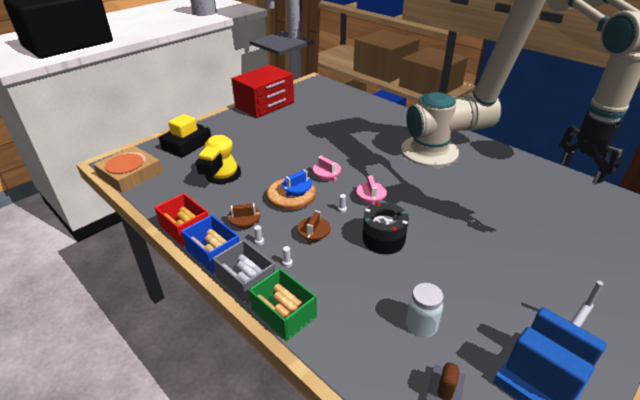

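Candidates in the top picture: blue (381,212) on the turntable, brown (387,141) and (315,181), pink (312,280) and (390,277). The blue one on the turntable is mine. The canister is at (249,227). Next is a close crop of both.

```bash
python3 - <<'E'
import cv2,numpy as np
i=cv2.imread("pics/top0.png")
f=lambda x,y:cv2.resize(i[y:y+66,x:x+66],(396,396),interpolation=cv2.INTER_CUBIC)
cv2.imwrite("pics/c1.png",np.hstack([f(349,178),f(216,194)]))
E
```

```text
(no output)
```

View pics/c1.png

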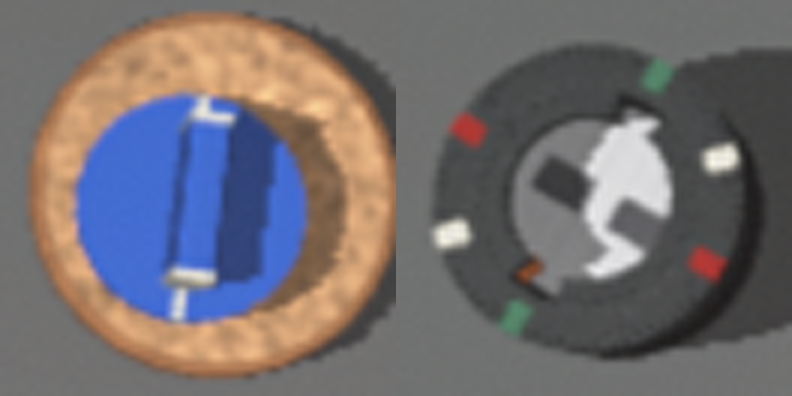

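```bash
cat > h.py <<'E'
import numpy as np
from rig import manip, imaging
def ray(n,p,z):
    c=imaging.calibration(n);T=c["cam_to_world"]
    d=T[:3,:3]@np.linalg.solve(c["mtx"],[p[0],p[1],1]);o=T[:3,3]
    return o+d*(z-o[2])/d[2]
def proj(n,P):
    c=imaging.calibration(n);q=np.linalg.inv(c["cam_to_world"])@np.r_[P,1];q=c["mtx"]@q[:3];return q[:2]/q[2]
E
python3 - <<'E'
from h import *
A=lambda u,v:(349+(u+.5)/6-.5,178+(v+.5)/6-.5)
C=lambda u,v:(216+(u-396+.5)/6-.5,194+(v+.5)/6-.5)
def pr(nm,a,b,z):
    a=ray("top",a,z);b=ray("top",b,z);d=a-b
    print(nm,(a+b)/2*1000,np.linalg.norm(d)*1e3,np.degrees(np.arctan2(d[1],d[0])))
pr("bar",A(215,110),A(191,277),.097)
pr("flange lr",A(77,208),A(307,208),.063);pr("flange ud",A(192,93),A(192,322),.063)
pr("marks",A(203,97),A(179,305),.063)
pr("green",C(658,76),C(517,318),.09);pr("white",C(720,158),C(452,234),.09);pr("red",C(468,131),C(708,264),.09)
E
```

```text
bar [ 553.97620144 -136.11827756   97.        ] 68.82382525250742 -9.43688944153052
flange lr [ 552.73186719 -136.82327236   63.        ] 95.8041156033333 90.17149666545637
flange ud [ 553.34741965 -136.82627672   63.        ] 96.28708341038093 -1.3290650837722884
marks [ 556.01030038 -136.50971442   63.        ] 88.36847338238934 -7.822047631142128
green [513.89414296 188.71231813  90.        ] 111.16036195539984 -28.563031867152077
white [513.90418574 189.40443622  90.        ] 110.81773767245423 -73.80042719544802
red [513.37805796 188.96943254  90.        ] 111.65806126988316 61.492780662993475
```

The crop shows the blue adapter: its bar ends are at (213,112) and (190,277) in the crop. The canister has green marks at (658,76)/(517,318), white at (720,158)/(452,234) and red at (468,131)/(708,264). That puts the adapter at (553.5, -136.5) with its bar at -9°, and the canister at (513.7, 189) with green at -28.7° and white at -73.7°. I'm moving above the adapter now.

>>> jog_arm(deltas=[0,0,10.7,359.3,-677.3,0,1,0,0,10.7,359.3,-677.3,0,1,0,0,10.7,359.3,-677.3,0,1,0,0,10.7,359.3,-677.3,0,1,0,0,10.7,359.3,-677.3,0,1,0,0,10.7,359.3,-677.3,0,1,0,0,10.7,359.3,-677.3,0,1,0,0,10.7,359.3,-677.3,0,1,0,0,10.7,359.3,-677.3,0,1,0,0,10.7,359.3,-677.3,0,1,0,0,10.7,359.3,-677.3,0,1,0,0,10.7,359.3,-677.3,0,1,0,0,10.7,359.3,-677.3,0,1,0,0,10.7,359.3,-677.3,0,1,0,0,10.7,359.3,-677.3,0,1,0,0,10.7,359.3,-677.3,0,1,0,0,10.7,359.3,-677.3,0,1,0,0,10.7,359.3,-677.3,-90,1,0,0,10.7,359.3,-677.3,-90,1,0,0,10.7,359.3,-677.3,-90,1], grip_force=60)

```text
clock: 2.1
position: [0.5484, -0.1327, 0.1472]
ee_rot: [-0.007, 0.078, 0.997, 0.002]
contact_force: [0.5, 0.3, -0.6]
width: 0.0855
gripper_force: 0.0
```

>>> jog_arm(deltas=[0,0,0,0,0,0,1,0,0,0,0,0,0,1,0,0,0,0,0,0,1])

```text
clock: 2.4
position: [0.5551, -0.1362, 0.1549]
ee_rot: [0.002, 0.079, 0.997, -0.001]
contact_force: [-0.2, -0.2, -0.1]
width: 0.0852
gripper_force: 0.0
```

```bash
python3 - <<'E'
from h import *;import cv2
s=manip.get_state();print(s["position"],s["ee_rot"],s["qpos"])
out=[]
for n,w,h in(("scene",100,100),("top",100,100)):
    i=imaging.get_image(n);p=proj(n,[.5535,-.1365,.1]);x,y=int(p[0])-50,int(p[1])-50
    print(n,x,y);out.append(cv2.resize(i[y:y+100,x:x+100],(400,400),interpolation=cv2.INTER_CUBIC))
cv2.imwrite("pics/c2.png",np.hstack(out))
E
```

```text
[ 0.55513168 -0.13618352  0.15489628] [ 2.29675332e-03  7.86516092e-02  9.96899356e-01 -5.69151138e-04] [-3.62402555e-01  3.30076068e-01  1.65311496e+00  2.10904846e-04
  1.15367311e+00 -1.77581758e+00]
scene 246 123
top 332 159
```

View pics/c2.png

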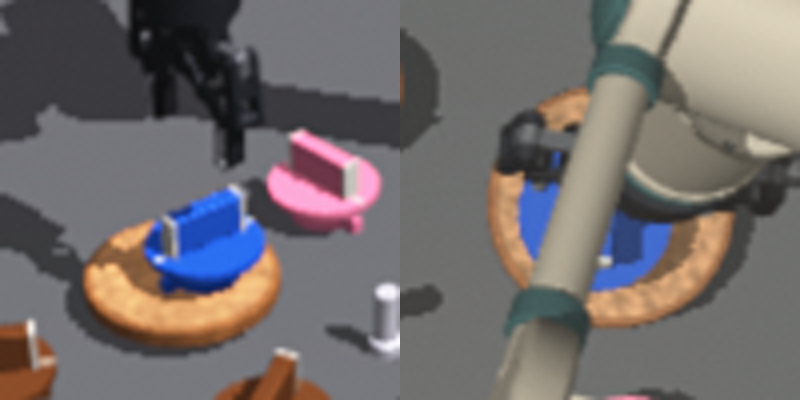

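Both fingers straddle the bar. I'll check the scene reading of the bar's top ends, crop (172,215) and (237,190), against my estimate.

```bash
python3 - <<'E'
from h import *
a=np.radians(-9.)
for s in(-34,34):
    P=np.array([.5535+s*1e-3*np.cos(a),-.1365+s*1e-3*np.sin(a),.097]);q=proj("scene",P);print((q-[246,123]+.5)*4-.5)
for u,v in((172,215),(237,190)): print(ray("scene",(246+(u+.5)/4-.5,123+(v+.5)/4-.5),.097))
for x,y in((0,0),):
    c=proj("scene",[.5535,-.1365,.097]);print((c-[246,123]+.5)*4-.5)
E
```

```text
[239.00116805 193.08079861]
[166.77158091 222.13293071]
[ 0.57769477 -0.14624835  0.097     ]
[ 0.51798741 -0.13553505  0.097     ]
[203.29136353 207.44397025]
```

>>> jog_arm(deltas=[0,0,0,-1.6,-0.3,-25,1,0,0,0,-1.6,-0.3,-50,1,0,0,0,-1.6,-0.3,-65,1,0,0,0,-1.6,-0.3,-75,1,0,0,0,-1.6,-0.3,-75,1,0,0,0,-1.6,-0.3,-75,1,0,0,0,-1.6,-0.3,-75,1])

```text
clock: 3.2
position: [0.553, -0.1368, 0.0785]
ee_rot: [0.001, 0.079, 0.997, -0.0]
contact_force: [0.3, -0.3, -0.1]
width: 0.0857
gripper_force: 0.0
```

>>> jog_arm(deltas=[0,0,0,0,0,1,0,0,0,0,0,0,1,0,0,0,0,0,0,1,0,0,0,0,0,0,1,0,0,0,0,0,0,1,0,0,0,0,0,0,1,0,0,0,0,0,0,1,0,0,0,0,0,0,1,0], grip_force=60)

```text
clock: 4.0
position: [0.5523, -0.1365, 0.0785]
ee_rot: [0.0, 0.079, 0.997, -0.0]
contact_force: [1.0, 0.7, 2.0]
width: 0.0151
gripper_force: 58.8
```

>>> jog_arm(deltas=[0,0,0,0,0,30,0,0,0,0,0,0,70,0,0,0,0,0,0,110,0,0,0,-5,-8,60,110,0,0,0,-10,-16,120,110,0,0,0,-15,-24,180,110,0,0,0,-19.7,-31,240,110,0,0,0,-19.7,-36,290,110,0,0,0,-19.7,-38.6,325.5,110,0,0,0,-19.7,-38.6,325.5,110,0,0,0,-19.7,-38.6,325.5,110,0,0,0,-19.7,-38.6,325.5,110,0,0,0,-19.7,-38.6,325.5,110,0])

```text
clock: 5.3
position: [0.5133, 0.1881, 0.1879]
ee_rot: [-0.0, 0.249, 0.969, -0.001]
contact_force: [-0.8, -0.3, -1.6]
width: 0.0152
gripper_force: 58.9
```

```bash
python3 - <<'E'
from h import *;import cv2
s=manip.get_state();print(s["position"],s["ee_rot"],s["contact_force"],s["width"])
out=[]
for n,w in(("scene",80),("top",80)):
    i=imaging.get_image(n);p=proj(n,[.5137,.189,.14]);x,y=int(p[0])-40,int(p[1])-40
    print(n,x,y);out.append(cv2.resize(i[y:y+80,x:x+80],(400,400),interpolation=cv2.INTER_CUBIC))
cv2.imwrite("pics/c3.png",np.hstack(out))
E
```

```text
[0.51334455 0.18806134 0.18793586] [-2.75574961e-04  2.48643969e-01  9.68594770e-01 -5.22419819e-04] [-0.76590637 -0.33313368 -1.56446643] 0.015230148452516077
scene 347 162
top 203 183
```

View pics/c3.png

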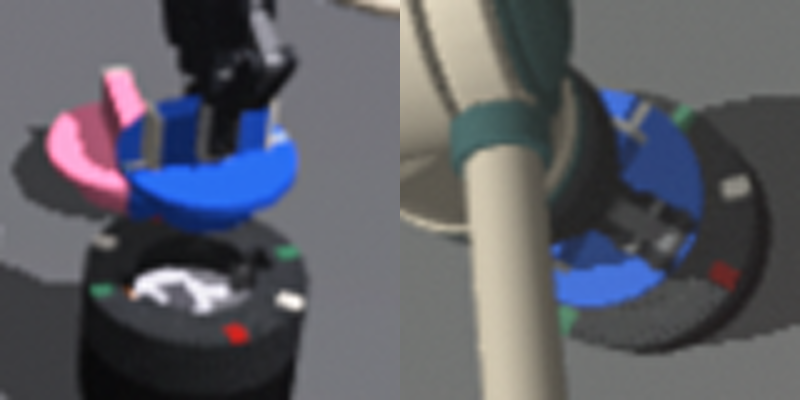

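```bash
cat > fit.py <<'E'
from h import *;import cv2
from scipy.optimize import least_squares
t=np.linspace(0,2*np.pi,90)
def hull(n,x,y,zt):
    c=imaging.calibration(n);W=np.linalg.inv(c["cam_to_world"])
    P=np.vstack([np.c_[x+.048*np.cos(t),y+.048*np.sin(t),0*t+z] for z in(zt,zt-.007)])
    q=(P@W[:3,:3].T+W[:3,3])@c["mtx"].T
    return cv2.convexHull((q[:,:2]/q[:,2:]).astype(np.float32))
def pts(n,img,x,y,zt):
    hsv=cv2.cvtColor(cv2.resize(img,None,fx=4,fy=4,interpolation=cv2.INTER_CUBIC),cv2.COLOR_BGR2HSV)
    m=cv2.inRange(hsv,(105,130,60),(125,255,255))
    cs,_=cv2.findContours(m,cv2.RETR_EXTERNAL,cv2.CHAIN_APPROX_NONE)
    p=(np.vstack(cs)[:,0].astype(float)+.5)/4-.5
    h=hull(n,x,y,zt)
    return np.array([k for k in p if abs(cv2.pointPolygonTest(h,tuple(map(float,k)),True))<2.5])
def fit(names,x,y,zt,freez=False):
    D={n:pts(n,imaging.get_image(n),x,y,zt) for n in names}
    def r(v):
        return np.concatenate([[cv2.pointPolygonTest(hull(n,v[0],v[1],v[2] if freez else zt),tuple(map(float,k)),True) for k in D[n]] for n in names])
    s=least_squares(r,[x,y,zt] if freez else [x,y],loss="soft_l1",f_scale=.3,diff_step=1e-3)
    return s.x*1e3,[len(D[n]) for n in names],np.abs(s.fun).mean()
E
python3 - <<'E'
from fit import *
for n in(["top"],["scene"]): print(n,fit(n,.5133,.1881,.1724))
print(fit(["top","scene"],.5133,.1881,.1724,True))
C=lambda u,v:ray("scene",(347+(u+.5)/5-.5,162+(v+.5)/5-.5),.09)*1e3
print((C(100,290)+C(288,252))/2,(C(103,241)+C(289,299))/2)
E
```

```text
Traceback (most recent call last):
  File "fit.py", line 20, in fit
    s=least_squares(r,[x,y,zt] if freez else [x,y],loss="soft_l1",f_scale=.3,diff_step=1e-3)
  File "fit.py", line 19, in r
    return np.concatenate([[cv2.pointPolygonTest(hull(n,v[0],v[1],v[2] if freez else zt),tuple(map(float,k)),True) for k in D[n]] for n in names])
                                                 ~~~~^^^^^^^^^^^^^^^^^^^^^^^^^^^^^^^^^^^
  File "fit.py", line 5, in hull
    c=imaging.calibration(n);W=np.linalg.inv(c["cam_to_world"])
ValueError: time passes only in moves, steps and waits
```

```bash
sed -i 's/^import numpy as np/import numpy as np, functools/; s/^from rig.*/&\ncal=functools.cache(imaging.calibration)/; s/=imaging.calibration(n)/=cal(n)/' h.py; sed -i 's/=imaging.calibration(n)/=cal(n)/' fit.py
python3 - <<'E'
from fit import *
for n in(["top"],["scene"]): print(n,fit(n,.5133,.1881,.1724))
print(fit(["top","scene"],.5133,.1881,.1724,True))
C=lambda u,v:ray("scene",(347+(u+.5)/5-.5,162+(v+.5)/5-.5),.09)*1e3
print((C(100,290)+C(288,252))/2,(C(103,241)+C(289,299))/2)
E
```

```text
['top'] (array([515.02693831, 189.39273632]), [295], np.float64(0.3955351165906357))
['scene'] (array([515.01065993, 187.28675379]), [370], np.float64(1.0921069960082253))
(array([515.16601093, 189.35063563, 172.82939572]), [312, 369], np.float64(0.7913584030062676))
[511.8697802  185.45027214  90.        ] [511.16847708 184.52783984  90.        ]
```

>>> jog_arm(deltas=[0,0,0,-2,-1,-15,0,0,0,0,-2,-1,-30,0,0,0,0,-2,-1,-42,0,0,0,0,-2,-1,-46,0,0,0,0,-2,-1,-50,0,0,0,0,-2,-1,-53,0,0,0,0,-2,-1,-56,0,0,0,0,-2,-1,-56,0,0,0,0,-2,-1,-56,0])

```text
clock: 6.55
position: [0.5116, 0.1882, 0.1326]
ee_rot: [0.0, 0.248, 0.969, 0.0]
contact_force: [0.8, -0.0, -1.0]
width: 0.0153
gripper_force: 58.9
```

>>> jog_arm(deltas=[0,0,0,0,0,-4,0,0,0,0,0,0,-8,0,0,0,0,0,0,-12,0,0,0,0,0,0,-16,0,0,0,0,0,0,-18,0,0,0,0,0,0,-18,0])

```text
clock: 7.15
position: [0.5112, 0.188, 0.1138]
ee_rot: [-0.0, 0.248, 0.969, -0.0]
contact_force: [-0.2, 0.2, -1.6]
width: 0.015
gripper_force: 58.9
```

>>> jog_arm(deltas=[0,0,0,0,0,-1,0,0,0,0,0,0,-2,0,0,0,0,0,0,-2,0,0,0,0,0,0,-2,0])

```text
clock: 7.55
position: [0.5117, 0.1881, 0.1125]
ee_rot: [0.0, 0.248, 0.969, 0.0]
contact_force: [0.5, 0.1, -0.2]
width: 0.0151
gripper_force: 58.9
```

```bash
python3 - <<'E'
from fit import *
s=manip.get_state();print(s["position"],s["contact_force"],s["moment"])
print(fit(["top"],.5132,.189,.097))
out=[]
for n in("scene","top"):
    i=imaging.get_image(n);p=proj(n,[.5137,.189,.1]);x,y=int(p[0])-40,int(p[1])-40
    print(n,x,y);out.append(cv2.resize(i[y:y+80,x:x+80],(400,400),interpolation=cv2.INTER_CUBIC))
cv2.imwrite("pics/c4.png",np.hstack(out))
E
```

```text
[0.51166262 0.18813893 0.11254837] [ 0.54956318  0.0575185  -0.21889365] [-0.03124612  0.02273158  0.00251751]
(array([513.00189548, 189.80721386]), [226], np.float64(0.3903341837711985))
scene 346 173
top 206 185
```

View pics/c4.png

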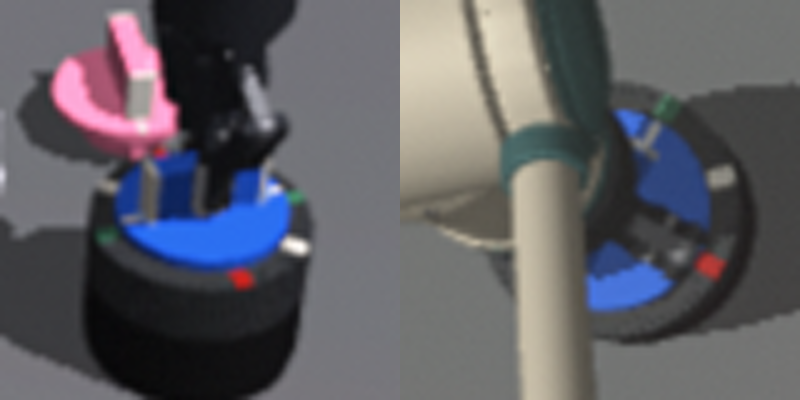

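The adapter is down in the mouth, its bar lined up with the green marks at (105,235) and (295,197) in the scene crop. I'll feel for the rim.

>>> jog_arm(deltas=[0,0,0,0,0,-1,0,0,0,0,0,0,-1,0,0,0,0,0,0,-1,0,0,0,0,0,0,-1,0])

```text
clock: 8.1
position: [0.5117, 0.1882, 0.1125]
ee_rot: [0.0, 0.248, 0.969, 0.0]
contact_force: [-0.7, -0.9, 6.7]
width: 0.0151
gripper_force: 60.0
```

>>> jog_arm(deltas=[0,0,-3,0,0,0.5,0,0,0,-7,0,0,0.5,0,0,0,-11,0,0,0.5,0,0,0,-15,0,0,0.5,0,0,0,-19,0,0,0.5,0,0,0,-23,0,0,0.5,0,0,0,-27,0,0,0.5,0,0,0,-30,0,0,0.5,0,0,0,-30,0,0,0.5,0,0,0,-30,0,0,0.5,0], grip_force=80)

```text
clock: 9.1
position: [0.5128, 0.1885, 0.1127]
ee_rot: [0.001, 0.49, 0.872, 0.001]
contact_force: [2.1, 0.8, 4.4]
width: 0.0147
gripper_force: 78.3
```

>>> jog_arm(deltas=[0,0,-4,0,0,0,0,0,0,-8,0,0,0,0,0,0,-12,0,0,0,0,0,0,-15,0,0,0,0,0,0,-15,0,0,0,0,0,0,-15,0,0,0,0,0,0,-15,0,0,0,0])

```text
clock: 9.8
position: [0.5128, 0.1882, 0.1127]
ee_rot: [0.001, 0.599, 0.8, 0.001]
contact_force: [2.8, -0.3, 5.5]
width: 0.0149
gripper_force: 78.4
```

```bash
python3 - <<'E'
from fit import *
s=manip.get_state();print(s["position"],s["ee_rot"],s["contact_force"],s["moment"])
print(fit(["top"],.513,.1895,.097))
out=[]
for n in("scene","top"):
    i=imaging.get_image(n);p=proj(n,[.5137,.189,.1]);x,y=int(p[0])-40,int(p[1])-40
    out.append(cv2.resize(i[y:y+80,x:x+80],(400,400),interpolation=cv2.INTER_CUBIC))
cv2.imwrite("pics/c5.png",np.hstack(out))
E
```

```text
[0.512815   0.18817761 0.11266333] [0.00115096 0.59938425 0.80045985 0.00110585] [ 2.76040408 -0.30830575  5.49844148] [-0.02293444 -0.23683867  0.03562161]
(array([513.7930034 , 189.48359768]), [227], np.float64(0.36328188095185077))
```

View pics/c5.png

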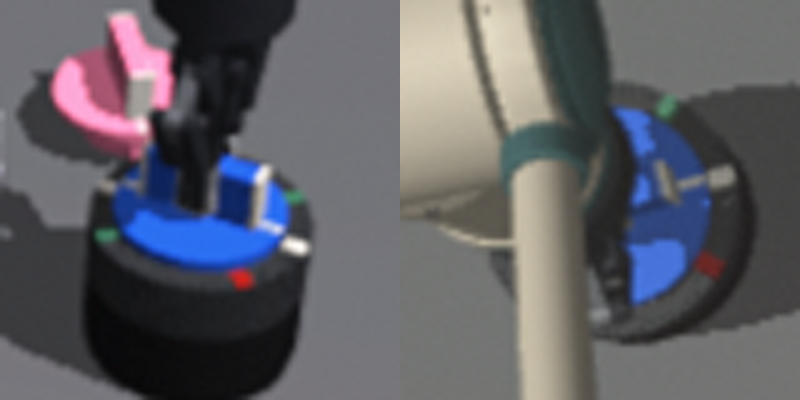

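The flange stripe runs straight into the white mark: (690,183) to (720,178) in the top crop, (270,228) to (295,246) in the scene crop. The red marks are well clear, the flange sits on the rim, and the tool reading puts the bar at -73.6°. I'm handing it in.

```bash
python3 -c "
from rig import manip
print(manip.sign_off())"
```

```text
the job is handed in; nothing more can be done
None
```

The adapter is fully down in the canister and twisted 45° clockwise to the white marks, well short of the lock; it was still gripped and held against the spring when I handed the job in at about 10 s, though no verdict came back.

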